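Close the can-end leak-test cell

TASK

Close the leak-test cell: pick the cover up by its handle, turn it so that its large hole meets the large guide pin, and lower it level over both pins together, feeling for them because the nest floats; do not let it drop. Press it down, without forcing it, until both spring bolts have snapped out over its edges, then let go; leave the other things on the bench alone.

Things in the scene. Friction and masses are not known exactly. Their poses are not given: they have to be found in the camera images.
- cell: Leak-test cell for can ends, fixed on the bench: grey base 150 (its x) by 200 mm (its y), on it an aluminium nest 140 x 190 mm with two upright steel guide pins. Origin: centre of the base's underside, z up. The nest floats: it slides on the base up to 5 mm either way in x and in y (never turns), rests anywhere in that square, takes about 10 N to push, and carries pins, bolts and seat along.
- cell_big_pin (a point): Where the top of the large pin (16 mm diameter) stands if the nest is centred: cell x +52, y +56, z 78 mm; fixed to the base, so the float (up to 5 mm each way) does not show in it. Pins stand 44 mm out of the nest, with 1.5 mm high chamfers at the top. They are 1 mm a side smaller than the cover's holes.
- cell_small_pin (a point): The same for the small pin (12 mm diameter): cell x -52, y -56, z 78 mm.
- cell_seat (a point): Middle of the sprung rubber seat with a can end 108 mm across lying on it: cell x 0, y 0, z 43 mm (top of the can end's rim). The nest's top is at 34 mm, its four steel rest pads at 38 mm above the cell's origin. The seat gives way under 7.5 to 10 N.
- cover: Loose aluminium frame plate, about 0.45 kg, 136 (its x) x 150 (its y) x 14 mm, with a round window, lying flat, handle up. Origin: centre of its underside, z up. It fits one way only: its axes along the cell's. Its origin above the cell's: 38 mm home on the rest pads, 39.5 held by the bolts (the seat lifts it), 43 unlatched, 78 on the pin tops. Pressing it home takes 10-15 N.
- cover_handle (a point): Middle of the cover's bridge handle, 57 mm above the cover's origin: a straight flat-sided dark steel bar along the cover's y, 12 mm wide (x), 14 mm high, 120 mm long, 36 mm of free space under it, standing on legs at y +-54 mm. Pressed on one pin only, the cover slowly tilts in the grip about the line of the fingers.
- cover_big_hole (a point): Centre of the cover's large hole (18 mm) at the underside: cover x +52, y +56, z 0 mm.
- cover_small_hole (a point): Centre of the cover's small hole (14 mm) at the underside: cover x -52, y -56, z 0 mm.
- bolt_big (a joint): Spring bolt at the +y end of the nest, m: 0 = sprung fully out towards the middle; grows to 0.009 as it is pushed back (about 3 N). It slides in a dark steel housing 38 mm wide, 72 mm high, inner face 79 mm from the nest's centre; bolt 53.5 to 68.5 mm above the cell's origin. A cover coming down pushes its sloped nose back 6 mm and it snaps out over the cover.
- bolt_small (a joint): The same bolt at the -y end of the nest.
- can: Bystander: empty ribbed tinplate can, 104 mm across, 121 mm high; origin centre of its foot.
- vial_a: Bystander: white vial, 33 mm across, 64 mm high; origin centre of its foot.
- vial_b: Bystander: a second vial of the same kind.
- tape: Bystander: roll of tape lying flat, 104 mm across, 25 mm high; origin centre of its underside.

How it is judged:
By the outcome, as a careful person would: the job done as asked, in the order asked, and still so for the second after the job is handed in, with the robot touching nothing.
It also fails if it takes over 72 s, if anything falls off the work surface, if the arm or the gripper's body presses on something with over 40 N, if the wrist force passes 120 N, or if a joint passes its speed limit or range.

ROBOT

A 6-joint arm with a two-finger parallel gripper is mounted at the origin on the work surface; the furniture and walls round the work are solid. World frame = base frame: x ahead of the robot, y to its left, z up, the work surface at z = 0. Lengths are in m, angles in rad, forces in N, time in s.
With the tool pointing down it reaches from about 0.3 to 0.85 m from the base axis. Payload 4.2 kg.
Tool frame: the origin (TCP) lies on the centre line of the jaws, within the pads' length; the fingertips stand 14 mm ahead of it and the grasp point (between the pads) lies 5 mm behind it; z points along the fingers, y is the line along which they close (so a half turn about z gives the same grasp; the last joint's range is limited). The gripper opens to 91 mm and grips with 3 to 60 N. Pads are 32 mm wide; open, the fingers measure 118 mm over their backs; the gripper's body (76 mm by 178 mm) begins 60 mm behind the grasp point.
Start: joints at [-1.145, 0.32, 1.565, -0, 1.257, -0.02], TCP at [0.248, -0.519, 0.228] pointing down, gripper open.
Joint ranges: [-3.11, 3.11], [-0.84, 2.01], [0.21, 2.61], [-1.34, 4.49], [0.05, 2.63], [-2.56, 2.56]. Speed limits (rad/s): [2.57, 2.57, 3.14, 3.14, 3.14, 3.14].

INTERFACE

Orientations are given as a unit quaternion [w, x, y, z].
In Python, from workcell import ctrl, camrig gives the robot as it stands (ctrl), with the cameras (camrig).
- The arm moves only by the tool nudge_tcp, called after "Request:" by a JSON object that holds its "op" and its "data". Schema: {"type":"object","properties":{"rows":{"type":"array","items":{"type":"array","items":{"type":"array","items":{"type":"number"},"minItems":7,"maxItems":7},"minItems":1,"maxItems":8},"minItems":1,"maxItems":1},"grip_force":{"type":"number"},"only":{"type":"string"},"quiet":{"type":"boolean"},"lines":{"type":"string"}},"required":["rows"],"additionalProperties":false}. rows is a list that holds a single list of rows (three levels of brackets), with 1 to 8 rows, each of 7 numbers: the finger opening in m, then dx, dy, dz in a scale on which 1.0 is 50 cm, then a rotation vector rx, ry, rz in parts of the range, where 1.0 means pi rad; each row is the pose to reach, as a shift and turn from the pose commanded when the call began, along the tool's axes at that moment; what a row does not reach only later rows make up. A row lasts 1/12 s, in which the tool goes at most 0.0417 m and 0.125 rad, less where a joint would pass 70% of its speed; a pose out of reach is approached as far as the arm can. The fingers move at their own pace and stop on an object; grip_force is the grip in N (left out, the last holds). Time passes only in rows, so rows that do not move let the fingers close. The tool returns the time, the measured TCP pose, the force, the opening and the grip force at its end. only (a regular expression) keeps the lines of the reply that match it, lines (a string "A,B") keeps lines A to B, and quiet returns only ok. No shift or turn number may pass 1 either way. Input that does not fit is refused with a message, and nothing moves.
- ctrl.state(): the state, without advancing time (a new reading comes with each control period).
- camrig.read_camera(name): name is "scene" or "side" or "wrist"; returns the picture (384x512x3 uint8, blue, green, red); there is no depth.
- camrig.calibration(name): a dict with "K" (3x3 intrinsics, pixels), "rvec" (rotation vector, rad) and "tvec" (3), from world to camera coordinates, as OpenCV has them; the wrist camera has in their place "tool_from_camera" (4x4, takes a point from camera to tool coordinates, whose origin is the TCP and whose axes are the flange's). Camera axes: x right, y down, z forward; pixel columns grow to the right and rows downward; lengths in m; the calibration is good to about 2 mm. The wrist camera is an equidistant fisheye: a pixel r from the principal point sees the ray r / f radians off the axis. A picture is of the moment at which its call begins: read the wrist's pose just before it. calibration takes no time and is no camera call.
- ctrl.hand_in(): hands the job in; it is judged then, once.
The state is a dict: "time_s": time; "joint_positions": joint angles; "qd": joint speeds; "joint_efforts": joint torques, N m; "position": TCP position; "tcp_rot": TCP orientation; "contact_force": force on the tool from outside, world axes, zero at the start; "wrist_torque": the same for the moment, N m; "opening": finger opening in m; "gripper_force": force on a finger pad.
Only numpy, scipy, OpenCV 4.12 (cv2) and the standard library are available. Lean on these libraries where they do the work, as an engineer would, in place of code of your own. Each camera call takes 0.05 s, during which the arm holds its last target. There are 200 camera calls.

## Working session

There is one attempt and no reset: what is moved stays moved. The work goes in short steps, Python scripts to look and compute and a tool call to move; the robot and the scene stay as the last step left them, time stands still between calls to the robot, and variables do not carry over. Pictures are saved under pics/ and viewed, at most 10 in all, crops included, and the job is handed in when it is done.

```bash
ls; mkdir -p pics; python3 - <<'E'
from workcell import ctrl, camrig
import cv2
s=ctrl.state();print(s)
for n in ["scene","side","wrist"]:
    cv2.imwrite(f"pics/{n}0.png",cv2.resize(camrig.read_camera(n),(800,600),interpolation=cv2.INTER_CUBIC)); print(n,camrig.calibration(n))
E
```

```text
pics
workcell.py
{'time_s': 0.0, 'joint_positions': array([-1.14500447e+00,  3.20283869e-01,  1.56569243e+00, -6.90782923e-06,
        1.25740476e+00, -1.99950857e-02]), 'qd': array([-0.00095589, -0.00043756, -0.00159144,  0.00110373,  0.00162912,
        0.00026536]), 'joint_efforts': array([ 1.06431132e-04, -4.12457013e+01, -2.31974334e+01,  7.27694621e-02,
        4.58022463e-02, -1.62809711e-04]), 'position': array([ 0.24771925, -0.51835639,  0.22711968]), 'tcp_rot': array([-8.75198555e-04,  9.75261298e-01,  2.21053390e-01, -1.83407513e-04]), 'contact_force': array([-0.0052765 , -0.63903697, -0.15078026]), 'wrist_torque': array([-0.02572611,  0.00245431, -0.02351015]), 'gripper_force': 0.0, 'opening': 0.09108650405223483}
scene {'K': array([[382.99908901,   0.        , 257.84933047],
       [  0.        , 382.99908901, 183.76144309],
       [  0.        ,   0.        ,   1.        ]]), 'rvec': array([ 0.71397619, -2.66348655,  1.06671869]), 'tvec': array([0.34553854, 0.35205986, 0.80987281])}
side {'K': array([[450.42067017,   0.        , 265.5219582 ],
       [  0.        , 450.42067017, 186.78313969],
       [  0.        ,   0.        ,   1.        ]]), 'rvec': array([ 1.9122219 , -0.37734366,  0.22200474]), 'tvec': array([-0.54586197,  0.10696689,  1.23651851])}
wrist {'K': array([[297.31863964,   0.        , 254.90054487],
       [  0.        , 297.31863964, 188.26380854],
       [  0.        ,   0.        ,   1.        ]]), 'tool_from_camera': array([[-1.45262549e-04, -9.68348393e-01, -2.49602423e-01,
         7.01501056e-02],
       [ 9.99999926e-01, -2.29493652e-04,  3.08359472e-04,
        -1.73316954e-04],
       [-3.55881571e-04, -2.49602360e-01,  9.68348354e-01,
        -1.56683352e-01],
       [ 0.00000000e+00,  0.00000000e+00,  0.00000000e+00,
         1.00000000e+00]])}
```

View pics/scene0.png

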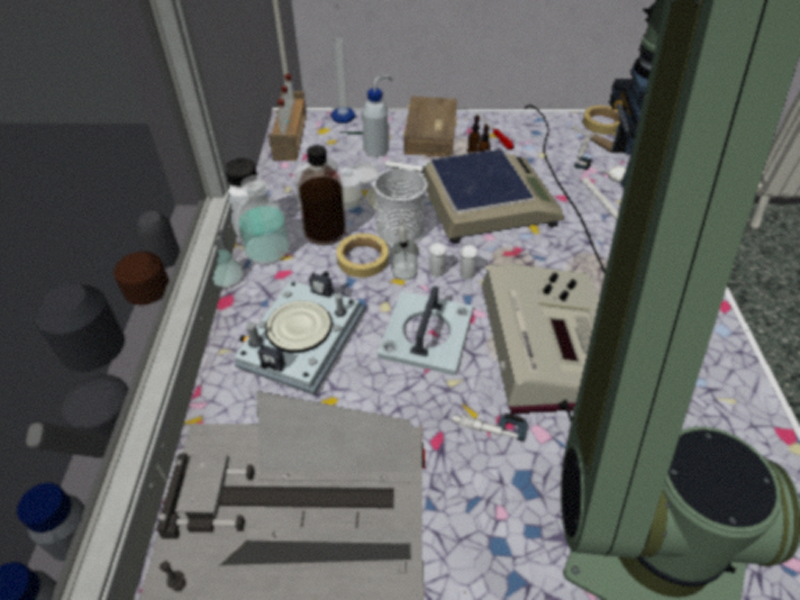

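View pics/side0.png

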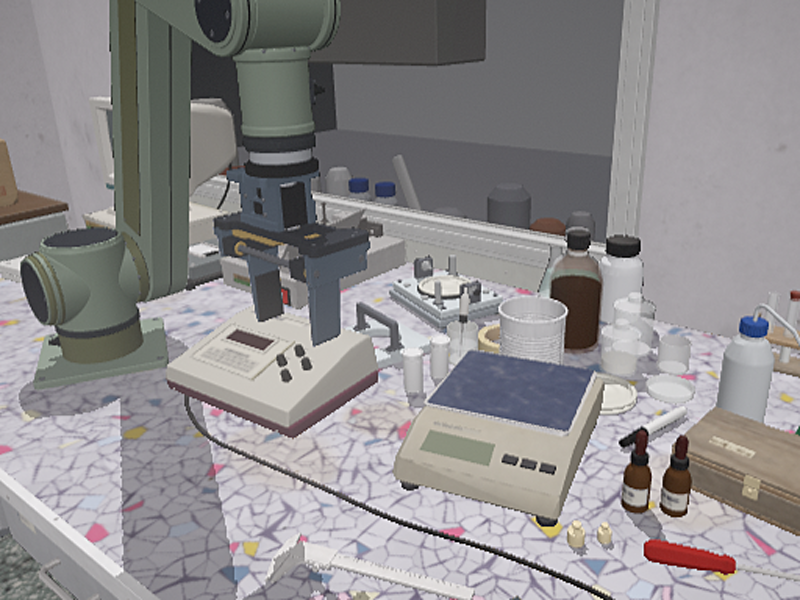

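The scene picture shows the cell at about (300,330) and the cover at about (427,330) (800x600 scale), with the vials and can beyond. I need an enlarged crop for measuring.

```bash
python3 - <<'E'
import cv2
im=cv2.imread("pics/scene0.png")  # 800x600 scale 1.5625
from workcell import ctrl, camrig
im=camrig.read_camera("scene"); 
c=im[165:255,145:309]
cv2.imwrite("pics/crop1.png",cv2.resize(c,None,fx=4.8,fy=4.8,interpolation=cv2.INTER_CUBIC))
E
```

```text
(no output)
```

View pics/crop1.png

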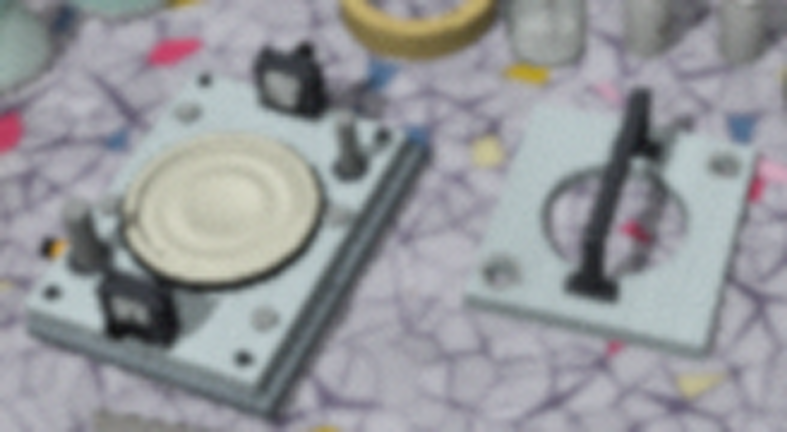

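Crop: cover top corners at about (467,295), (705,350), (757,150), (545,100), holes (500,270) and (725,163). Nest corners at (30,318), (258,388), (425,140), (203,76), pin tops (78,208) and (347,122).

```bash
cat > h.py <<'E'
import numpy as np, cv2
from scipy.spatial.transform import Rotation as R
from workcell import ctrl, camrig
def plane(name,uv,z):
    c=camrig.calibration(name); Rm=cv2.Rodrigues(c["rvec"])[0]
    d=Rm.T@(np.linalg.inv(c["K"])@np.r_[uv,1]); o=-Rm.T@c["tvec"]
    return o+d*(z-o[2])/d[2]
def tool():
    s=ctrl.state(); q=s["tcp_rot"]; return s["position"],R.from_quat(np.r_[q[1:],q[0]]).as_matrix()
def wplane(uv,z,pose):
    c=camrig.calibration("wrist");K=c["K"];T=c["tool_from_camera"]
    a=(np.array(uv)-K[:2,2])/K[0,0]; th=np.linalg.norm(a)
    d=np.r_[a/th*np.sin(th),np.cos(th)]; p,Rt=pose
    o=p+Rt@T[:3,3]; d=Rt@T[:3,:3]@d
    return o+d*(z-o[2])/d[2]
def wproj(P,pose):
    c=camrig.calibration("wrist");K=c["K"];T=c["tool_from_camera"];p,Rt=pose
    x=T[:3,:3].T@(Rt.T@(np.array(P)-p)-T[:3,3]); r=np.hypot(*x[:2]);th=np.arctan2(r,x[2])
    return K[:2,2]+K[0,0]*th*x[:2]/r
E
python3 - <<'E'
from h import *
np.set_printoptions(precision=4,suppress=True)
def f(l,z):
    for u,v in l: print(plane("scene",(145+u/4.8-.4,165+v/4.8-.4),z))
print("cover corners");f([(467,295),(705,350),(757,150),(545,100)],.014)
print("holes");f([(500,270),(725,163)],.014)
print("handle ends top");f([(637,97),(592,285-45)],.064)
print("nest");f([(30,318),(258,388),(425,140),(203,76)],.034)
print("pins");f([(78,208),(347,122)],.078)
E
```

```text
cover corners
[ 0.4933 -0.0803  0.014 ]
[ 0.3632 -0.1131  0.014 ]
[ 0.4008 -0.2582  0.014 ]
[ 0.5297 -0.2303  0.014 ]
holes
[ 0.4865 -0.1044  0.014 ]
[ 0.4127 -0.2394  0.014 ]
handle ends top
[ 0.4623 -0.2177  0.064 ]
[ 0.4341 -0.113   0.064 ]
nest
[0.6778 0.0622 0.034 ]
[0.5468 0.0376 0.034 ]
[ 0.5647 -0.1511  0.034 ]
[ 0.7073 -0.1278  0.034 ]
pins
[0.6746 0.0148 0.078 ]
[ 0.5864 -0.1081  0.078 ]
```

Units first: shifts go in shares of 50 cm and turns go in shares of pi rad. So 0.394 m is 0.788, -0.244 m is -0.488, -1.36 rad is -0.4329.

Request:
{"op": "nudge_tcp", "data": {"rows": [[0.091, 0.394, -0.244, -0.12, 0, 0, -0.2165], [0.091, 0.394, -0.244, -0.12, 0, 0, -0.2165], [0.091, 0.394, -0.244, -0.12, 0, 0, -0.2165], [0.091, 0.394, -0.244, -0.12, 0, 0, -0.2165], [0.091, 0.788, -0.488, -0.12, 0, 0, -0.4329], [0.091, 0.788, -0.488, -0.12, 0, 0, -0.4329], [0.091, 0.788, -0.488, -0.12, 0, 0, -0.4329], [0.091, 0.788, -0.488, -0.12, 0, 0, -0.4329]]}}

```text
refused: rows: the value is too long (schema: maxItems 1). Nothing was moved.
```

The error is about the shape of the input: a list holding one list of rows, three levels of brackets. Fixing that and sending the same move.

Request:
{"op": "nudge_tcp", "data": {"rows": [[[0.091, 0.394, -0.244, -0.12, 0, 0, -0.2165], [0.091, 0.394, -0.244, -0.12, 0, 0, -0.2165], [0.091, 0.394, -0.244, -0.12, 0, 0, -0.2165], [0.091, 0.394, -0.244, -0.12, 0, 0, -0.2165], [0.091, 0.788, -0.488, -0.12, 0, 0, -0.4329], [0.091, 0.788, -0.488, -0.12, 0, 0, -0.4329], [0.091, 0.788, -0.488, -0.12, 0, 0, -0.4329], [0.091, 0.788, -0.488, -0.12, 0, 0, -0.4329]]]}}

```text
time_s: 0.87
position: [0.4255, -0.2411, 0.28]
tcp_rot: [0.0, 0.748, 0.664, 0.0]
contact_force: [1.0, -0.6, -0.5]
opening: 0.0913
gripper_force: 0.0
```

```bash
python3 - <<'E'
from h import *
p,Rt=tool(); print(p,Rt)
E
```

```text
[ 0.4254561  -0.24111089  0.27999994] [[ 1.18836721e-01  9.92913759e-01  3.17127846e-04]
 [ 9.92913789e-01 -1.18836648e-01 -2.40670008e-04]
 [-2.01278152e-04  3.43481046e-04 -9.99999921e-01]]
```

Scaled: 0.088 m is 0.176, 0.065 m is 0.13, -0.36 rad is -0.1146.

Request:
{"op": "nudge_tcp", "data": {"rows": [[[0.091, 0.176, 0.13, 0, 0, 0, -0.1146], [0.091, 0.176, 0.13, 0, 0, 0, -0.1146], [0.091, 0.176, 0.13, 0, 0, 0, -0.1146], [0.091, 0.176, 0.13, 0, 0, 0, -0.1146], [0.091, 0.176, 0.13, 0, 0, 0, -0.1146]]]}}

```text
time_s: 1.28
position: [0.5008, -0.1628, 0.2793]
tcp_rot: [-0.0, 0.619, 0.786, -0.0]
contact_force: [0.5, -0.3, -0.2]
opening: 0.091
gripper_force: 0.0
```

```bash
python3 - <<'E'
from h import *
p,Rt=tool(); print(p,Rt)
np.savez("w1.npz",p=p,R=Rt)
im=camrig.read_camera("wrist"); cv2.imwrite("w1raw.png",im)
cv2.imwrite("pics/w1.png",cv2.resize(im,(800,600),interpolation=cv2.INTER_CUBIC))
E
```

```text
[ 0.50076592 -0.16284002  0.27927682] [[-2.34528620e-01  9.72108483e-01 -1.19285148e-03]
 [ 9.72109210e-01  2.34528575e-01 -1.79165253e-04]
 [ 1.05589697e-04 -1.20160129e-03 -9.99999273e-01]]
```

View pics/w1.png

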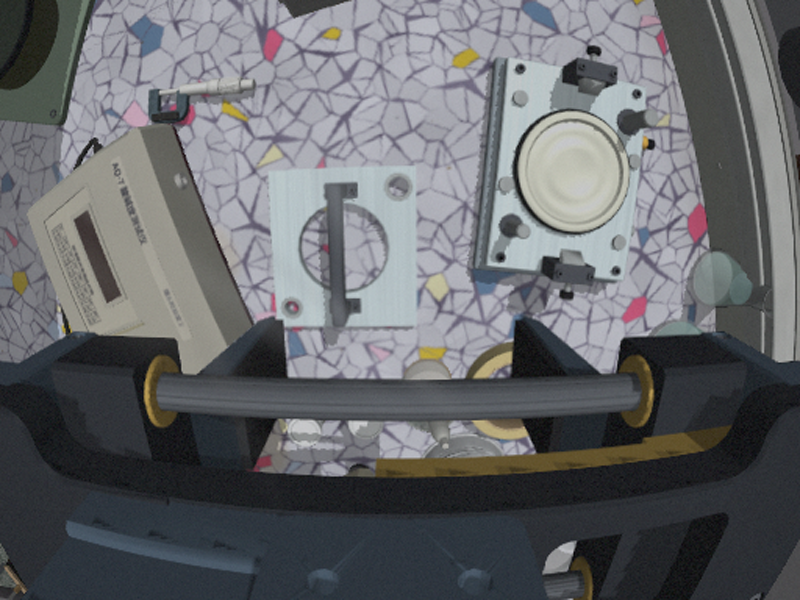

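Wrist picture: big hole at about (398,187), small hole (292,307); big pin (640,118), small pin (518,228). So cover and cell point the same way, only a small turn needed. One enlarged crop for accuracy.

```bash
python3 - <<'E'
import cv2
from h import *
im=cv2.imread("w1raw.png"); a=im[28:218,165:427]
cv2.imwrite("pics/c2.png",cv2.resize(a,None,fx=3,fy=3,interpolation=cv2.INTER_CUBIC))
print("can",plane("scene",(256,150),0),"vials",plane("scene",(437/1.5625,272/1.5625),0),plane("scene",(468/1.5625,275/1.5625),0))
print("box corner",plane("scene",(487/1.5625,275/1.5625),0.06))
E
```

```text
can [ 0.62086067 -0.37558343  0.        ] vials [ 5.02979493e-01 -3.16217551e-01  1.11022302e-16] [ 4.47001671e-01 -3.39316113e-01 -1.11022302e-16]
box corner [ 0.39608581 -0.30026956  0.06      ]
```

View pics/c2.png

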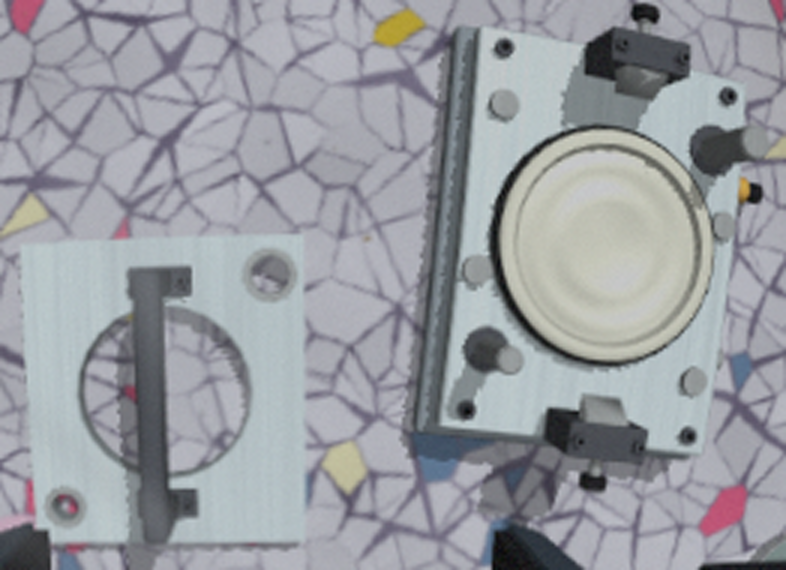

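Crop: holes (269,274), (65,506); cover corners (20,243),(303,235),(303,543),(38,546); pin tops (754,140),(511,358); nest corners (478,27),(747,82),(703,455),(438,427).

```bash
python3 - <<'E'
from h import *
np.set_printoptions(precision=4,suppress=True)
d=np.load("w1.npz");pose=(d["p"],d["R"])
g=lambda l,z:np.array([wplane((165+u/3-.33,28+v/3-.33),z,pose) for u,v in l])
def fit(P,L):
    P=P[:,:2];L=np.array(L);pc=P.mean(0);lc=L.mean(0);a=P-pc;b=L-lc
    yaw=np.arctan2((b[:,0]*a[:,1]-b[:,1]*a[:,0]).sum(),(b*a).sum())
    c,s=np.cos(yaw),np.sin(yaw);M=np.array([[c,-s],[s,c]]);t=pc-M@lc
    print("t",t,"yaw",yaw,np.degrees(yaw),"res mm",((M@L.T).T+t-P)*1e3);
cov=g([(20,243),(303,235),(303,543),(38,546)],.014)
h=g([(269,274),(65,506)],.014)
fit(np.r_[cov,h],[(-.068,.075),(.068,.075),(.068,-.075),(-.068,-.075),(.052,.056),(-.052,-.056)])
print("handle",g([(147,270),(157,535)],.064))
n=g([(478,27),(747,82),(703,455),(438,427)],.034)
p=g([(754,140),(511,358)],.078)
fit(n,[(-.07,.095),(.07,.095),(.07,-.095),(-.07,-.095)])
fit(p,[(.052,.056),(-.052,-.056)])
fit(np.r_[n,p],[(-.07,.095),(.07,.095),(.07,-.095),(-.07,-.095),(.052,.056),(-.052,-.056)])
E
```

```text
t [ 0.449  -0.1706] yaw 0.2471173813471264 14.158782995515237 res mm [[-0.2962 -0.7849]
 [ 0.1484 -0.0374]
 [ 0.5491  0.7507]
 [-0.6815  1.416 ]
 [ 0.3963 -0.6608]
 [-0.1161 -0.6837]]
handle [[ 0.4353 -0.1116  0.064 ]
 [ 0.4636 -0.2232  0.064 ]]
t [ 0.633  -0.0482] yaw 0.1501540318378871 8.603192301183922 res mm [[-0.4121  1.3361]
 [-0.191  -0.0639]
 [ 0.4094 -0.4603]
 [ 0.1937 -0.8119]]
t [ 0.6324 -0.0474] yaw 0.15013563196808621 8.602138066300741 res mm [[ 0.3968  0.5821]
 [-0.3968 -0.5821]]
t [ 0.6328 -0.0479] yaw 0.15015085364238273 8.603010203995055 res mm [[-0.5981  1.604 ]
 [-0.3769  0.2036]
 [ 0.2229 -0.1929]
 [ 0.0071 -0.5441]
 [ 0.7683  0.0475]
 [-0.0233 -1.1181]]
```

Scaled: 0.17 m is 0.34, -0.0522 m is -0.1044, -0.0104 rad is -0.0033.

Request:
{"op": "nudge_tcp", "data": {"rows": [[[0.06, 0.0092, -0.1044, 0, 0, 0, -0.0033], [0.06, 0.0092, -0.1044, 0, 0, 0, -0.0033], [0.06, 0.0092, -0.1044, 0.08, 0, 0, -0.0033], [0.06, 0.0092, -0.1044, 0.16, 0, 0, -0.0033], [0.06, 0.0092, -0.1044, 0.24, 0, 0, -0.0033], [0.06, 0.0092, -0.1044, 0.32, 0, 0, -0.0033], [0.06, 0.0092, -0.1044, 0.34, 0, 0, -0.0033], [0.06, 0.0092, -0.1044, 0.34, 0, 0, -0.0033]]]}}

```text
time_s: 2.0
position: [0.4451, -0.1716, 0.1068]
tcp_rot: [-0.004, 0.616, 0.787, -0.001]
contact_force: [0.0, 1.2, 0.4]
opening: 0.0602
gripper_force: 0.0
```

```bash
python3 - <<'E'
from h import *
p,Rt=tool(); print(p,Rt)
im=camrig.read_camera("wrist"); cv2.imwrite("pics/w2.png",im[0:300])
for q in [(.4357,-.118,.064),(.449,-.1706,.064)]: print(wproj(q,(p,Rt)))
E
```

```text
[ 0.44507141 -0.17164435  0.10681459] [[-0.239837    0.97078591 -0.00727464]
 [ 0.97080375  0.23986095  0.00260765]
 [ 0.00427637 -0.00643683 -0.99997014]]
[261.00490377 137.22412541]
[261.08608573 214.07372795]
```

View pics/w2.png

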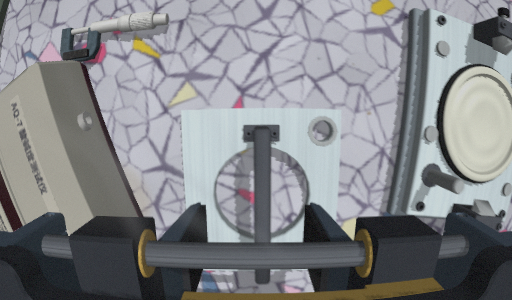

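Handle runs at column 262, between the pads, matching the prediction (261). Descend.

Scaled: 0.056 m is 0.112, 0.04 m is 0.08.

Request:
{"op": "nudge_tcp", "data": {"rows": [[[0.06, 0, 0, 0.04, 0, 0, 0], [0.06, 0, 0, 0.08, 0, 0, 0], [0.06, 0, 0, 0.112, 0, 0, 0], [0.06, 0, 0, 0.112, 0, 0, 0], [0.06, 0, 0, 0.112, 0, 0, 0], [0.06, 0, 0, 0.112, 0, 0, 0]]], "grip_force": 40}}

```text
time_s: 2.55
position: [0.4498, -0.1724, 0.0556]
tcp_rot: [0.002, 0.616, 0.788, 0.0]
contact_force: [0.6, 0.2, -0.1]
opening: 0.0603
gripper_force: 0.0
```

```bash
python3 - <<'E'
from h import *
print(*tool())
E
```

```text
[ 0.44984586 -0.17241323  0.05562847] [[-0.24217607  0.9702258   0.00355481]
 [ 0.97022937  0.24218275 -0.00157819]
 [-0.00239211  0.00306679 -0.99999244]]
```

Scaled: 0.004 m is 0.008.

Request:
{"op": "nudge_tcp", "data": {"rows": [[[0.06, 0, 0, 0.008, 0, 0, 0], [0.06, 0, 0, 0.008, 0, 0, 0], [0.0, 0, 0, 0.008, 0, 0, 0], [0.0, 0, 0, 0.008, 0, 0, 0], [0.0, 0, 0, 0.008, 0, 0, 0], [0.0, 0, 0, 0.008, 0, 0, 0], [0.0, 0, 0, 0.008, 0, 0, 0], [0.0, 0, 0, 0.008, 0, 0, 0]]], "grip_force": 45}}

```text
time_s: 3.22
position: [0.4486, -0.1715, 0.0498]
tcp_rot: [0.0, 0.615, 0.788, -0.0]
contact_force: [0.9, 0.5, 0.2]
opening: 0.0226
gripper_force: 0.0
```

Request:
{"op": "nudge_tcp", "data": {"rows": [[[0, 0, 0, 0, 0, 0, 0], [0, 0, 0, 0, 0, 0, 0], [0, 0, 0, 0, 0, 0, 0]]]}}

```text
time_s: 3.47
position: [0.4489, -0.1715, 0.0498]
tcp_rot: [0.0, 0.615, 0.788, 0.0]
contact_force: [0.8, 1.2, -1.2]
opening: 0.0116
gripper_force: 45.0
```

```bash
python3 - <<'E'
from h import *
print(*tool())
E
```

```text
[ 0.44888637 -0.17152701  0.04978162] [[-2.42832139e-01  9.70068076e-01  6.93363355e-04]
 [ 9.70068264e-01  2.42832312e-01 -1.75416951e-04]
 [-3.38537411e-04  6.30012913e-04 -9.99999744e-01]]
```

Scaled: -0.12 m is -0.24, -0.03 m is -0.06.

Request:
{"op": "nudge_tcp", "data": {"rows": [[[0, 0, 0, -0.02, 0, 0, 0], [0, 0, 0, -0.06, 0, 0, 0], [0, 0, 0, -0.1, 0, 0, 0], [0, 0, 0, -0.15, 0, 0, 0], [0, 0, 0, -0.2, 0, 0, 0], [0, 0, 0, -0.24, 0, 0, 0], [0, 0, 0, -0.24, 0, 0, 0], [0, 0, 0, -0.24, 0, 0, 0]]]}}

```text
time_s: 4.13
position: [0.4482, -0.1714, 0.1694]
tcp_rot: [0.0, 0.615, 0.788, -0.0]
contact_force: [-1.0, 0.4, -6.1]
opening: 0.0116
gripper_force: 45.0
```

Request:
{"op": "nudge_tcp", "data": {"rows": [[[0, 0.014, 0.04, 0, 0, 0, 0.0029], [0, 0.034, 0.096, 0, 0, 0, 0.007], [0, 0.056, 0.156, 0, 0, 0, 0.0115], [0, 0.078, 0.216, 0, 0, 0, 0.0159], [0, 0.1, 0.276, 0, 0, 0, 0.0204], [0, 0.12, 0.336, 0, 0, 0, 0.0245], [0, 0.14, 0.388, 0, 0, 0, 0.0286], [0, 0.1486, 0.4166, 0, 0, 0, 0.0304]]]}}

```text
time_s: 4.8
position: [0.6337, -0.0463, 0.1659]
tcp_rot: [-0.002, 0.652, 0.758, -0.001]
contact_force: [0.9, -1.0, -6.0]
opening: 0.0116
gripper_force: 45.0
```

Request:
{"op": "nudge_tcp", "data": {"rows": [[[0, 0, 0, 0, 0, 0, 0], [0, 0, 0, 0, 0, 0, 0], [0, 0, 0, 0, 0, 0, 0], [0, 0, 0, 0, 0, 0, 0]]]}}

```text
time_s: 5.13
position: [0.6311, -0.0493, 0.1683]
tcp_rot: [-0.001, 0.652, 0.758, -0.001]
contact_force: [-0.7, 0.2, -4.3]
opening: 0.012
gripper_force: 45.0
```

```bash
python3 - <<'E'
from h import *
p,Rt=tool();print(p,Rt)
np.savez("w3.npz",p=p,R=Rt)
w=camrig.read_camera("wrist");s=camrig.read_camera("scene"); d=camrig.read_camera("side"); cv2.imwrite("w3raw.png",w)
cv2.imwrite("pics/w3.png",np.hstack([cv2.resize(w[20:240,130:400],None,fx=1.48,fy=1.48),cv2.resize(d[120:230,230:365],None,fx=2.96,fy=2.96,interpolation=2)]))
E
```

```text
[ 0.6310559  -0.04930172  0.16829329] [[-1.48772892e-01  9.88865595e-01 -3.38535023e-03]
 [ 9.88871272e-01  1.48773680e-01 -1.94831255e-05]
 [ 4.84384817e-04 -3.35057414e-03 -9.99994269e-01]]
```

View pics/w3.png

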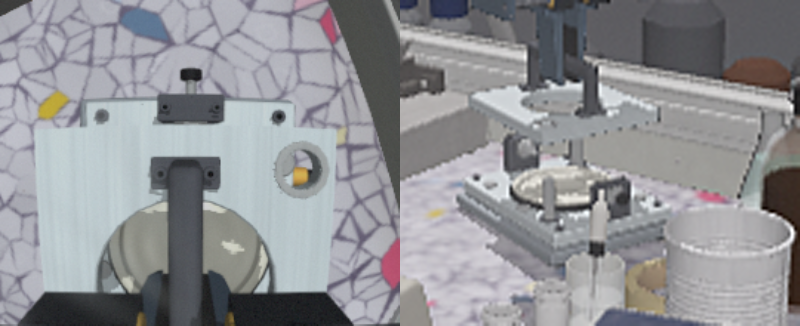

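Cover hangs level, aligned with the nest; side view shows it clear above pins and bolts. Lower to just above the pins and look through the hole.

Scaled: 0.036 m is 0.072, 0.033 m is 0.066.

Request:
{"op": "nudge_tcp", "data": {"rows": [[[0, 0, 0, 0.024, 0, 0, 0], [0, 0, 0, 0.048, 0, 0, 0], [0, 0, 0, 0.066, 0, 0, 0], [0, 0, 0, 0.072, 0, 0, 0], [0, 0, 0, 0.072, 0, 0, 0], [0, 0, 0, 0.072, 0, 0, 0], [0, 0, 0, 0.072, 0, 0, 0], [0, 0, 0, 0.072, 0, 0, 0]]]}}

```text
time_s: 5.95
position: [0.6331, -0.0489, 0.1346]
tcp_rot: [0.001, 0.652, 0.758, 0.0]
contact_force: [0.2, 0.1, -5.1]
opening: 0.0115
gripper_force: 45.0
```

```bash
python3 - <<'E'
from h import *
p,Rt=tool();print(p,Rt)
np.savez("w4.npz",p=p,R=Rt)
w=camrig.read_camera("wrist"); cv2.imwrite("w4raw.png",w)
cv2.imwrite("pics/w4.png",cv2.resize(w[70:190,130:370],None,fx=3.3,fy=3.3,interpolation=2))
E
```

```text
[ 0.63305571 -0.04887818  0.13458402] [[-1.49309133e-01  9.88789280e-01  1.59453200e-03]
 [ 9.88790454e-01  1.49309688e-01 -2.33726829e-04]
 [-4.69185658e-04  1.54176047e-03 -9.99998701e-01]]
```

View pics/w4.png

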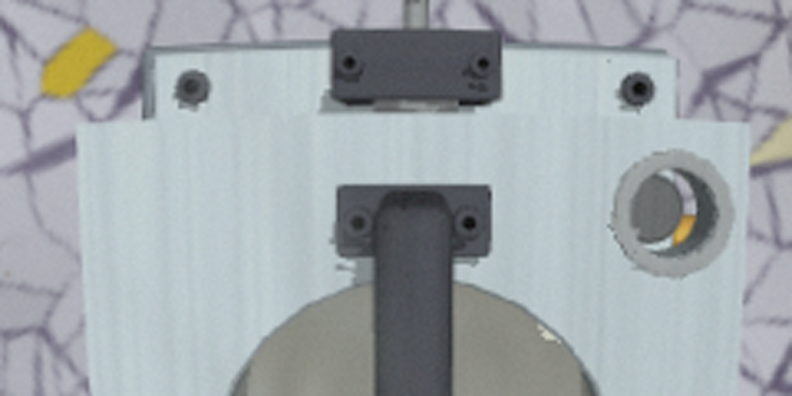

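Pin top seen as a dark disc at about (657,209) in the crop, inside the big hole (outer ring centre about (673,214)).

```bash
python3 - <<'E'
from h import *
d=np.load("w4.npz");pose=(d["p"],d["R"]);p=d["p"];x=d["R"][:,1];y=d["R"][:,0]
o=p+.0009*y
def px(a,b,z): 
    q=o+a*x+b*y; q[2]=z; return (wproj(q,pose)-[130,70]+.5)*3.3-.5
zb=p[2]-.0498
print("hole top",px(.052,.056,zb+.014),"bottom",px(.052,.056,zb),"pin top",px(.052,.056,.078),px(.052,.056,.068))
print("pin +1mm x,y",px(.053,.056,.078),px(.052,.057,.078))
for s in (-1,1): print(px(.052+s*.009,.056,zb),px(.052+s*.009,.056,zb+.014),px(.052+s*.008,.056,.078))
E
```

```text
hole top [672.9292258  215.98631879] bottom [656.05687629 210.87117482] pin top [648.62282795 208.63458107] [638.43631593 205.58687815]
pin +1mm x,y [652.97368881 208.76666444] [648.75674365 204.14379547]
[615.33083973 209.72820812] [629.60090603 214.7164688 ] [613.48643881 207.65868723]
[695.94430672 212.19943773] [715.24254968 217.45668467] [683.15267461 209.75133632]
```

Prediction with perfect alignment is pin top at (649,209), right edge 683, which agrees with the picture to under 1 mm. Descend, feeling.

Scaled: 0.008 m is 0.016, 0.007 m is 0.014.

Request:
{"op": "nudge_tcp", "data": {"rows": [[[0, 0, 0, 0.004, 0, 0, 0], [0, 0, 0, 0.008, 0, 0, 0], [0, 0, 0, 0.012, 0, 0, 0], [0, 0, 0, 0.014, 0, 0, 0], [0, 0, 0, 0.016, 0, 0, 0], [0, 0, 0, 0.016, 0, 0, 0]]]}}

```text
time_s: 6.5
position: [0.6326, -0.0489, 0.1255]
tcp_rot: [0.0, 0.652, 0.758, -0.0]
contact_force: [0.4, -0.4, -3.7]
opening: 0.0116
gripper_force: 45.0
```

```bash
python3 -c "
from h import *
print(ctrl.state()['wrist_torque'],tool())"
```

```text
[-0.04252233 -0.16488861  0.01332196] (array([ 0.63260975, -0.04885466,  0.12549298]), array([[-1.49299753e-01,  9.88791982e-01,  1.36145185e-05],
       [ 9.88791966e-01,  1.49299753e-01, -1.77068991e-04],
       [-1.77117043e-04, -1.29744301e-05, -9.99999984e-01]]))
```

Scaled: 0.003 m is 0.006, 0.002 m is 0.004.

Request:
{"op": "nudge_tcp", "data": {"rows": [[[0, 0, 0, 0.002, 0, 0, 0], [0, 0, 0, 0.004, 0, 0, 0], [0, 0, 0, 0.006, 0, 0, 0], [0, 0, 0, 0.006, 0, 0, 0]]]}}

```text
time_s: 6.83
position: [0.6326, -0.0488, 0.1226]
tcp_rot: [0.0, 0.652, 0.758, 0.0]
contact_force: [0.8, -0.2, -4.9]
opening: 0.0116
gripper_force: 45.0
```

```bash
python3 -c "
from h import *
print(ctrl.state()['wrist_torque'],tool())"
```

```text
[-0.03409301 -0.21276202 -0.03273334] (array([ 0.63264094, -0.04882225,  0.12261317]), array([[-1.49193096e-01,  9.88808057e-01,  2.15967667e-04],
       [ 9.88808078e-01,  1.49193108e-01, -4.43583283e-05],
       [-7.60827601e-05,  2.06932618e-04, -9.99999976e-01]]))
```

No contact 5 mm below the pin tops: both pins are in the holes. Continue.

Scaled: 0.006 m is 0.012, 0.005 m is 0.01.

Request:
{"op": "nudge_tcp", "data": {"rows": [[[0, 0, 0, 0.003, 0, 0, 0], [0, 0, 0, 0.006, 0, 0, 0], [0, 0, 0, 0.01, 0, 0, 0], [0, 0, 0, 0.012, 0, 0, 0], [0, 0, 0, 0.012, 0, 0, 0]]]}}

```text
time_s: 7.25
position: [0.6327, -0.0488, 0.1165]
tcp_rot: [0.0, 0.652, 0.758, 0.0]
contact_force: [1.5, -0.3, -6.1]
opening: 0.0115
gripper_force: 45.0
```

Scaled: 0.006 m is 0.012, 0.0045 m is 0.009.

Request:
{"op": "nudge_tcp", "data": {"rows": [[[0, 0, 0, 0.003, 0, 0, 0], [0, 0, 0, 0.006, 0, 0, 0], [0, 0, 0, 0.009, 0, 0, 0], [0, 0, 0, 0.012, 0, 0, 0], [0, 0, 0, 0.012, 0, 0, 0]]]}}

```text
time_s: 7.67
position: [0.6331, -0.0488, 0.1119]
tcp_rot: [0.001, 0.652, 0.758, 0.001]
contact_force: [-0.5, -0.4, 2.6]
opening: 0.012
gripper_force: 45.0
```

Scaled: 0.005 m is 0.01, 0.004 m is 0.008.

Request:
{"op": "nudge_tcp", "data": {"rows": [[[0, 0, 0, 0.002, 0, 0, 0], [0, 0, 0, 0.004, 0, 0, 0], [0, 0, 0, 0.006, 0, 0, 0], [0, 0, 0, 0.008, 0, 0, 0], [0, 0, 0, 0.01, 0, 0, 0], [0, 0, 0, 0.01, 0, 0, 0]]]}}

```text
time_s: 8.17
position: [0.6335, -0.0488, 0.1067]
tcp_rot: [0.001, 0.652, 0.758, 0.001]
contact_force: [0.3, 0.1, 3.8]
opening: 0.0118
gripper_force: 45.0
```

```bash
python3 -c "
from h import *
print(ctrl.state()['wrist_torque'],*tool())"
```

```text
[ 0.02377627 -0.14101228 -0.08295255] [ 0.63350583 -0.0487767   0.10674372] [[-1.49292498e-01  9.88789086e-01  2.80966606e-03]
 [ 9.88792943e-01  1.49293355e-01 -9.66143769e-05]
 [-5.14995715e-04  2.76375417e-03 -9.99996048e-01]]
```

Scaled: 0.005 m is 0.01, 0.004 m is 0.008.

Request:
{"op": "nudge_tcp", "data": {"rows": [[[0, 0, 0, 0.002, 0, 0, 0], [0, 0, 0, 0.004, 0, 0, 0], [0, 0, 0, 0.006, 0, 0, 0], [0, 0, 0, 0.008, 0, 0, 0], [0, 0, 0, 0.01, 0, 0, 0], [0, 0, 0, 0.01, 0, 0, 0]]]}}

```text
time_s: 8.67
position: [0.6326, -0.0487, 0.1]
tcp_rot: [-0.0, 0.652, 0.758, -0.0]
contact_force: [2.5, 0.1, -3.4]
opening: 0.0114
gripper_force: 45.0
```

```bash
python3 -c "
from h import *
print(ctrl.state()['wrist_torque'],*tool())"
```

```text
[ 0.00612386 -0.46903871 -0.00124495] [ 0.63261853 -0.04872894  0.09997428] [[-1.49203090e-01  9.88806560e-01 -1.56933371e-04]
 [ 9.88806564e-01  1.49203108e-01  1.10002822e-04]
 [ 1.32186459e-04 -1.38763987e-04 -9.99999982e-01]]
```

Scaled: 0.007 m is 0.014, 0.006 m is 0.012.

Request:
{"op": "nudge_tcp", "data": {"rows": [[[0, 0, 0, 0.002, 0, 0, 0], [0, 0, 0, 0.004, 0, 0, 0], [0, 0, 0, 0.006, 0, 0, 0], [0, 0, 0, 0.008, 0, 0, 0], [0, 0, 0, 0.01, 0, 0, 0], [0, 0, 0, 0.012, 0, 0, 0], [0, 0, 0, 0.014, 0, 0, 0], [0, 0, 0, 0.014, 0, 0, 0]]]}}

```text
time_s: 9.33
position: [0.6325, -0.0488, 0.0935]
tcp_rot: [-0.0, 0.652, 0.758, -0.0]
contact_force: [2.1, -0.1, -2.1]
opening: 0.0121
gripper_force: 45.0
```

Scaled: 0.003 m is 0.006, 0.002 m is 0.004.

Request:
{"op": "nudge_tcp", "data": {"rows": [[[0, 0, 0, 0.002, 0, 0, 0], [0, 0, 0, 0.004, 0, 0, 0], [0, 0, 0, 0.006, 0, 0, 0], [0, 0, 0, 0.006, 0, 0, 0], [0, 0, 0, 0.006, 0, 0, 0]]]}}

```text
time_s: 9.75
position: [0.6327, -0.0488, 0.0917]
tcp_rot: [0.0, 0.652, 0.758, 0.0]
contact_force: [0.1, -0.7, 4.3]
opening: 0.0116
gripper_force: 45.0
```

Scaled: 0.002 m is 0.004, 0.0015 m is 0.003.

Request:
{"op": "nudge_tcp", "data": {"rows": [[[0, 0, 0, 0.001, 0, 0, 0], [0, 0, 0, 0.002, 0, 0, 0], [0, 0, 0, 0.003, 0, 0, 0], [0, 0, 0, 0.004, 0, 0, 0], [0, 0, 0, 0.004, 0, 0, 0]]]}}

```text
time_s: 10.17
position: [0.6327, -0.0488, 0.0898]
tcp_rot: [0.0, 0.652, 0.758, 0.0]
contact_force: [-0.7, -0.2, 6.2]
opening: 0.0115
gripper_force: 45.0
```

Scaled: 0.0015 m is 0.003, 0.001 m is 0.002.

Request:
{"op": "nudge_tcp", "data": {"rows": [[[0, 0, 0, 0.001, 0, 0, 0], [0, 0, 0, 0.002, 0, 0, 0], [0, 0, 0, 0.003, 0, 0, 0], [0, 0, 0, 0.003, 0, 0, 0], [0, 0, 0, 0.003, 0, 0, 0]]]}}

```text
time_s: 10.58
position: [0.6327, -0.0488, 0.0877]
tcp_rot: [0.0, 0.652, 0.758, 0.0]
contact_force: [-0.3, 0.2, 5.1]
opening: 0.0118
gripper_force: 45.0
```

Scaled: 0.001 m is 0.002, 0.0005 m is 0.001.

Request:
{"op": "nudge_tcp", "data": {"rows": [[[0, 0, 0, 0.001, 0, 0, 0], [0, 0, 0, 0.002, 0, 0, 0], [0, 0, 0, 0.002, 0, 0, 0], [0, 0, 0, 0.002, 0, 0, 0]]]}}

```text
time_s: 10.92
position: [0.6327, -0.0488, 0.0876]
tcp_rot: [0.0, 0.652, 0.758, 0.0]
contact_force: [-1.7, -0.5, 9.9]
opening: 0.0116
gripper_force: 45.0
```

```bash
python3 - <<'E'
from h import *
print(tool()[0])
w=camrig.read_camera("wrist"); d=camrig.read_camera("side")
cv2.imwrite("pics/w5.png",np.hstack([cv2.resize(w[60:190,140:370],(460,260),interpolation=2),cv2.resize(d[150:220,245:335],(334,260),interpolation=2)]))
E
```

```text
[ 0.63272993 -0.04880727  0.08764355]
```

View pics/w5.png

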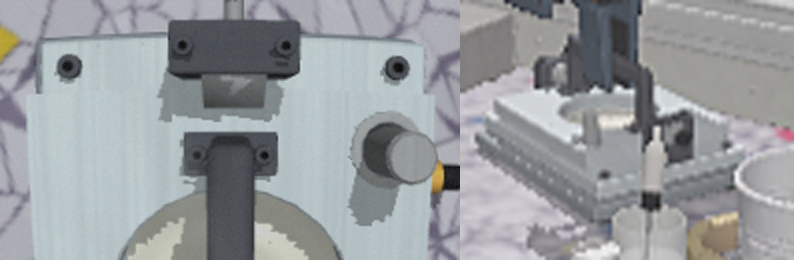

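Bottomed at 38 mm with about 15 N net; the big bolt shows over the cover's edge. Relax the press, then check the force.

Scaled: -0.0035 m is -0.007, -0.003 m is -0.006.

Request:
{"op": "nudge_tcp", "data": {"rows": [[[0, 0, 0, -0.002, 0, 0, 0], [0, 0, 0, -0.004, 0, 0, 0], [0, 0, 0, -0.006, 0, 0, 0], [0, 0, 0, -0.007, 0, 0, 0], [0, 0, 0, -0.007, 0, 0, 0], [0, 0, 0, -0.007, 0, 0, 0]]]}}

```text
time_s: 11.52
position: [0.6326, -0.0488, 0.0892]
tcp_rot: [-0.0, 0.652, 0.758, -0.0]
contact_force: [2.4, 0.8, -0.7]
opening: 0.0116
gripper_force: 45.0
```

```bash
python3 -c "
from h import *
print(ctrl.state()['wrist_torque'],*tool())"
```

```text
[-0.04551933 -0.42542123 -0.12508442] [ 0.63261833 -0.04877246  0.08921401] [[-1.49366964e-01  9.88781805e-01 -2.26173496e-04]
 [ 9.88781831e-01  1.49366963e-01 -2.01331652e-05]
 [ 1.38755409e-05 -2.26643473e-04 -9.99999974e-01]]
```

Scaled: -0.001 m is -0.002, -0.0005 m is -0.001.

Request:
{"op": "nudge_tcp", "data": {"rows": [[[0, 0, 0, -0.001, 0, 0, 0], [0, 0, 0, -0.002, 0, 0, 0], [0, 0, 0, -0.002, 0, 0, 0], [0, 0, 0, -0.002, 0, 0, 0]]]}}

```text
time_s: 11.85
position: [0.6326, -0.0488, 0.0894]
tcp_rot: [-0.0, 0.652, 0.758, -0.0]
contact_force: [5.2, -0.5, -10.2]
opening: 0.0117
gripper_force: 45.0
```

```bash
python3 -c "
from h import *
print(ctrl.state()['wrist_torque'],*tool())"
```

```text
[-0.1519389  -1.0652055  -0.09124494] [ 0.63257346 -0.0488236   0.08937315] [[-1.49306222e-01  9.88790779e-01 -6.69401585e-04]
 [ 9.88790998e-01  1.49306267e-01  1.75039554e-05]
 [ 1.17253601e-04 -6.59284812e-04 -9.99999776e-01]]
```

Latched: it holds against a light pull at 39.5 mm. Undo the pull, open, and retreat straight up.

Scaled: 0.0008 m is 0.0016.

Request:
{"op": "nudge_tcp", "data": {"rows": [[[0, 0, 0, 0.0016, 0, 0, 0], [0, 0, 0, 0.0016, 0, 0, 0], [0.05, 0, 0, 0.0016, 0, 0, 0], [0.05, 0, 0, 0.0016, 0, 0, 0], [0.05, 0, 0, 0.0016, 0, 0, 0], [0.05, 0, 0, 0.0016, 0, 0, 0], [0.05, 0, 0, 0.0016, 0, 0, 0], [0.05, 0, 0, 0.0016, 0, 0, 0]]]}}

```text
time_s: 12.52
position: [0.6325, -0.0488, 0.0903]
tcp_rot: [0.0, 0.652, 0.758, 0.0]
contact_force: [-0.1, 0.1, 0.7]
opening: 0.0487
gripper_force: 0.0
```

Request:
{"op": "nudge_tcp", "data": {"rows": [[[0.05, 0, 0, 0, 0, 0, 0], [0.05, 0, 0, 0, 0, 0, 0], [0.05, 0, 0, -0.01, 0, 0, 0], [0.05, 0, 0, -0.03, 0, 0, 0], [0.05, 0, 0, -0.06, 0, 0, 0], [0.05, 0, 0, -0.1, 0, 0, 0], [0.05, 0, 0, -0.16, 0, 0, 0]]]}}

```text
time_s: 13.1
position: [0.6313, -0.0487, 0.1695]
tcp_rot: [-0.002, 0.652, 0.758, -0.001]
contact_force: [0.6, 0.8, 0.5]
opening: 0.0498
gripper_force: 0.0
```

Request:
{"op": "nudge_tcp", "data": {"rows": [[[0.05, -0.04, 0, -0.04, 0, 0, 0], [0.05, -0.12, 0, -0.1, 0, 0, 0], [0.05, -0.18, 0, -0.16, 0, 0, 0], [0.05, -0.2, 0, -0.2, 0, 0, 0], [0.05, -0.2, 0, -0.2, 0, 0, 0], [0.05, -0.2, 0, -0.2, 0, 0, 0]]]}}

```text
time_s: 13.6
position: [0.6481, -0.1488, 0.2727]
tcp_rot: [0.002, 0.653, 0.757, 0.001]
contact_force: [0.1, -0.2, -1.1]
opening: 0.0501
gripper_force: 0.0
```

```bash
python3 - <<'E'
from h import *
pose=tool();print(pose[0])
c=wproj((.6328,-.0479,.05),pose).astype(int);print(c)
w=camrig.read_camera("wrist"); s=camrig.read_camera("side")
y0=max(c[1]-85,0);x0=max(c[0]-75,0)
a=w[y0:y0+180,x0:x0+150]
cv2.imwrite("pics/w6.png",np.hstack([cv2.resize(a,(450,540),interpolation=2),cv2.resize(s[140:250,245:315],(343,540),interpolation=2)]))
E
```

```text
[ 0.64812374 -0.14877827  0.27265352]
[253  87]
```

View pics/w6.png

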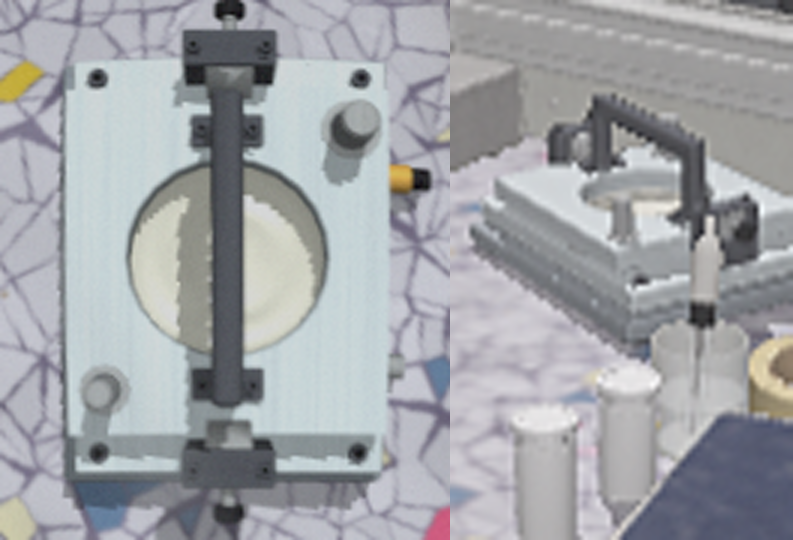

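Both bolts stand out over the cover's edges (at (230,78) and (230,432)), both pins come through their holes, the cover lies level, and the vials stand undisturbed. Handing in.

```bash
python3 -c "
from workcell import ctrl, camrig
print(ctrl.hand_in())"
```

```text
the job is handed in; nothing more can be done
None
```

The cover is seated level over both pins, both spring bolts are latched over its edges, the gripper has let go and is clear, and I handed the job in at about 13.7 s.

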